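Close the sample chamber light-tight

TASK

The lid of the sloping sample chamber has been lifted off and leans against the card box beside it. Take the lid by its grip, hang both of its rear hooks over the bar behind the chamber's upper edge, then press its front edge down until the spring catch snaps over it, so that the lid stays flat on the chamber when you let go. Leave the spray bottle, the beaker and the vials standing where they are.

Things in the scene. Friction and masses are not known exactly. Their poses are not given: they have to be found in the camera images.
- lid: the white lid: a plate 130 (x) x 140 (y) x 5 mm, 0.3 kg. Origin at the centre of the plate's underside; x points to the hook edge, z out of the top face. At the start its front edge (x = -65) stands on the cart and its underside leans on the upper edge of the card box, hooks upward, so the lid and its grip are tilted about 35 degrees.
- grip (a point): where to hold the lid's grip (lid frame 0, 0, 27 mm): an upright black rib on the top face, 12 mm thick in the lid's x, 76 mm long in y, its top 37 mm above the lid's underside.
- lid_front (a point): middle of the lid's front edge, on the underside (lid frame -65, 0, 0 mm).
- hook_left (a point): slot centre of the lid's hook at y = +45 (lid frame 83, 45, 0 mm), where the bar's axis lies when the lid is hung. Each hook is 16 mm wide, a U open downward (-z) behind the plate: the slot is 14 mm wide in x, closed above z = 5; below z = -3 its mouth flares to 28 mm (x = 69 to 97) at z = -16 to -18; the hook ends at x = 100.
- hook_right (a point): the same point of the lid's hook at y = -45, of the same shape.
- deck: sloping top of the white sample chamber (fixed), 160 mm wide, x from -86 to 93. Origin mid-slope, in the plane the lid lies on, 80 mm up; x up the slope (32 degrees), roughly to the robot's left, z square out of it. The closed lid's frame coincides with it. Sprung pins at x = -58, y = +-45 hold an unlatched lid 12 mm up in front; 15 to 25 N near its front edge close it.
- bar_mid (a point): middle of the steel bar for the hooks (deck frame 83, 0, 0 mm): 10 mm across, along the deck's y, free for 144 mm between two ears that rise 9 mm above its axis.
- catch (a joint): spring catch, 36 mm wide, in the middle of the deck's front edge (tooth at deck x = -60 to -73, rising to z = 17, with a tab out to x = -81). 0 rad at rest and when closed over the lid's front edge, about 0.14 as the edge passes it; springs back by itself.
- film_box: white and orange card box, 65 (x) x 113 (y) x 60 mm, on which the lid leans (on its -x side); origin under its middle.
- spray_bottle: white trigger spray bottle, 58x124x278 mm, standing; origin under its middle. A bystander.
- beaker: small glass beaker, 44 mm across, 57 mm high, standing; origin under its middle. A bystander.
- vial: small white-capped vial, 28 mm across, 65 mm high, standing; origin under its middle. A bystander.
- vial_2: the same kind of vial as vial. A bystander.

How it is judged:
On the way, in this order (a step that is already met when the one before it is completed fails the run):
1. both hooks of the lid are over the bar (slots within 12 mm of it sideways and less than 20 mm above it), the front edge not yet pressed down (more than 6 mm off the deck) (x of hook_left in the frame of deck between 0.071 and 0.095 m and z of hook_left in the frame of deck between -0.006 and 0.02 m and x of hook_right in the frame of deck between 0.071 and 0.095 m and z of hook_right in the frame of deck between -0.006 and 0.02 m and z of lid_front in the frame of deck above 0.006 m), for 0.1 s.
2. the front edge is down on the deck (z of lid_front in the frame of deck below 0.0035 m), for 0.2 s.
At the end, for the whole second after the job is handed in: the lid lies still and flat on the chamber: both hooks on the bar (slot centres within 5 mm of the bar's axis up the slope and square to it), the front edge less than 3.5 mm off the deck and held there by the closed catch (under 0.06 rad), the lid within 30 mm of the middle sideways (x of hook_left in the frame of deck between 0.078 and 0.088 m and z of hook_left in the frame of deck between -0.005 and 0.005 m and x of hook_right in the frame of deck between 0.078 and 0.088 m and z of hook_right in the frame of deck between -0.005 and 0.005 m and z of lid_front in the frame of deck between -0.004 and 0.0035 m and y of lid in the frame of deck between -0.03 and 0.03 m and value of joint catch below 0.06 rad and linear speed of lid below 0.02 m/s); the robot touches nothing.
It fails at once if the spray bottle is pushed more than 30 mm or tipped (distance of spray_bottle from where it was at the start of the episode above 0.03 m or angle between spray_bottle's own z axis and vertical above 0.4 rad).
It fails at once if the beaker is pushed more than 30 mm or tipped (distance of beaker from where it was at the start of the episode above 0.03 m or angle between beaker's own z axis and vertical above 0.4 rad).
It fails at once if the first vial is pushed more than 30 mm or tipped (distance of vial from where it was at the start of the episode above 0.03 m or angle between vial's own z axis and vertical above 0.4 rad).
It fails at once if the second vial is pushed more than 30 mm or tipped (distance of vial_2 from where it was at the start of the episode above 0.03 m or angle between vial_2's own z axis and vertical above 0.4 rad).
It also fails if it takes over 51 s, if anything falls off the work surface, if the arm or the gripper's body presses on something with over 40 N, if the wrist force passes 120 N, or if a joint passes its speed limit or range.

ROBOT

A 6-joint arm with a two-finger parallel gripper is mounted at the origin on a cart in front of the work surface, level with it; the furniture and walls round the work are solid. World frame = base frame: x ahead of the robot, y to its left, z up, the work surface at z = 0. Lengths are in m, angles in rad, forces in N, time in s.
With the tool pointing down it reaches from about 0.425 to 0.95 m from the base axis. Payload 3.5 kg.
Tool frame: the origin (TCP) lies on the centre line of the jaws, within the pads' length; the fingertips stand 19 mm ahead of it and the grasp point (between the pads) is the TCP; z points along the fingers, y is the line along which they close (so a half turn about z gives the same grasp; the last joint's range is limited). The gripper opens to 85 mm and grips with 20 to 120 N. Pads are 22 mm wide; open, the fingers measure 114 mm over their backs; the gripper's body (76 mm by 85 mm) begins 54 mm behind the grasp point. The pads swing forward as they close: fully open they stand 13 mm farther back than shut.
Start: joints at [-1.422, 0.286, 1.577, -0, 1.279, -0.15], TCP at [0.199, -0.645, 0.25] pointing down, gripper open.
Joint ranges: [-2.77, 2.77], [-0.9, 2.22], [0.21, 2.48], [-1.53, 4.67], [0.24, 2.81], [-2.84, 2.84]. Speed limits (rad/s): [2.79, 2.79, 3.14, 3.14, 3.14, 3.14].

INTERFACE

Orientations are given as a unit quaternion [x, y, z, w].
In Python, from plant import ctrl, imaging gives the robot as it stands. The module is installed in compiled form; this text tells all that it offers.
- The arm moves only by the shell command python3 -m handwheel 'ROWS' [OPENING] [FORCE]. ROWS is JSON, one flat list of numbers, 6 for each row, row after row: the shift along the world's x, y, z in units of 150 mm (1.0 is 150 mm), then the turn, a rotation vector about the world's x, y, z in units of 90 degrees (1.0 is 90 degrees). In form: [tx, ty, tz, rx, ry, rz, tx, ty, tz, rx, ry, rz, ...]. A call has 1 to 5 rows; each row shifts and turns the commanded pose from where the row before left it; what a row does not reach is not made up. A row lasts 1/12 s, in which the tool goes at most 41.7 mm and 7.16 degrees, less where a joint would pass 70% of its speed; a pose out of reach is approached as far as the arm can. A call with a number of a shift or a turn outside -1 to 1 is refused whole. A call with a gripper value outside its range is refused whole. OPENING is the opening, from 0 (shut) to 1 (fully open), set as the call begins (- or left out, the last holds). The fingers move at their own pace and stop on an object; FORCE is the grip in N (left out, the last holds). Time passes only in rows, so rows that do not move let the fingers close. It gives the time, the measured TCP pose, the force, the opening and the grip force at its end, in the units of the state.
- ctrl.get_state(): the state, without advancing time (a new reading comes with each control period).
- imaging.read_camera(name): name is "scene" or "top" or "wrist"; returns (picture, depth): 384x512x3 uint8, blue, green, red; 384x512 float32, m along the optical axis (not along the pixel's ray), 0 where there is no reading.
- imaging.get_calibration(name): a dict with "fovy" (degrees; the focal length in pixels is half the picture's height over the tangent of half this angle, whatever the lens; pixels are square), "cx", "cy" (the principal point, pixels), "R" (3x3) and "t" (3): a world point X has camera coordinates R X + t. Camera axes: x right, y down, z forward; pixel columns grow to the right and rows downward; lengths in m; the calibration is good to about 2 mm. A picture is of the moment at which its call begins: read the wrist's pose just before it. get_calibration takes no time and is no camera call; for the wrist camera it gives the pose at the moment of the call.
- ctrl.sign_off(): hands the job in; it is judged then, once.
The state is a dict: "time": time; "qpos": joint angles; "dq": joint speeds; "joint_efforts": joint torques, N m; "eef_pos": TCP position; "tcp_rot": TCP orientation; "contact_force": force on the tool from outside, world axes, zero at the start; "wrist_torque": the same for the moment, N m; "opening": opening from 0.0 (shut) to 1.0 (fully open); "finger_force": force on a finger pad.
Only numpy, scipy, OpenCV 4.12 (cv2) and the standard library are available. Lean on these libraries where they do the work, as an engineer would, in place of code of your own. Each camera call takes 0.05 s, during which the arm holds its last target. There are 200 camera calls.

## Working session

There is one attempt and no reset: what is moved stays moved. The work goes in short steps, Python scripts to look and compute and a shell command to move; the robot and the scene stay as the last step left them, time stands still between calls to the robot, and variables do not carry over. Pictures are saved under pics/ and viewed, at most 10 in all, crops included, and the job is handed in when it is done.

```bash
mkdir -p pics
cat > h.py <<'E'
import numpy as np, cv2
from plant import ctrl, imaging
from scipy.spatial.transform import Rotation as Rn
def grab(n):
    c=imaging.get_calibration(n); p,d=imaging.read_camera(n); return p,d,c
def cloud(d,c):
    h,w=d.shape; f=h/2/np.tan(np.radians(c['fovy'])/2)
    u,v=np.meshgrid(np.arange(w),np.arange(h))
    P=np.stack([(u-c['cx'])/f*d,(v-c['cy'])/f*d,d],-1)
    return (P-np.array(c['t']))@np.array(c['R'])
E
python3 - <<'E'
from h import *
ims=[]
for n in ['scene','top']:
    p,d,c=grab(n); np.savez(n+'.npz',p=p,d=d,X=cloud(d,c)); cv2.imwrite(f'pics/{n}.png',p); print(n,c)
s=ctrl.get_state();print(s)
E
```

```text
scene {'fovy': 51.49424393252051, 'cx': 254.59982888332132, 'cy': 186.11916610409284, 'R': array([[ 0.82880569, -0.55916732,  0.02032323],
       [-0.21041619, -0.34512585, -0.91466561],
       [ 0.51846519,  0.75380373, -0.40370013]]), 't': array([-0.39118414,  0.21762872,  0.61751338])}
top {'fovy': 57.63459363035979, 'cx': 255.33311600502614, 'cy': 188.2961413220497, 'R': array([[ 0.01466172, -0.99980775,  0.01301917],
       [-0.99327257, -0.01605922, -0.11468088],
       [ 0.11486791, -0.01125016, -0.99331707]]), 't': array([0.055279  , 0.53166634, 0.92573659])}
{'time': 0.1, 'qpos': array([-1.42198163e+00,  2.87126126e-01,  1.57804196e+00,  1.86724284e-05,
        1.27862436e+00, -1.49984556e-01]), 'dq': array([-0.00126014, -0.0012992 , -0.00283699, -0.00016926,  0.00065267,
       -0.00024186]), 'joint_efforts': array([ 1.17111045e-03, -4.07300591e+01, -2.93698722e+01, -1.21444664e-04,
        3.45877444e-03,  1.56107285e-05]), 'eef_pos': array([ 0.19865957, -0.6445156 ,  0.24904661]), 'tcp_rot': array([ 9.88860422e-01,  1.48841716e-01,  9.58094461e-06, -1.09988818e-03]), 'contact_force': array([-0.11083029,  0.01034398,  0.32008664]), 'wrist_torque': array([-0.01748625, -0.01955376,  0.05614876]), 'finger_force': 0.0, 'opening': 0.9976468006872617}
```

View pics/scene.png

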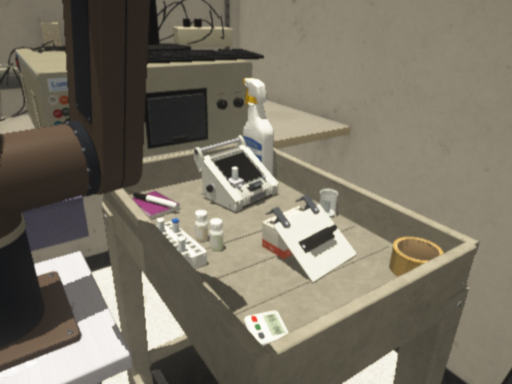

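View pics/top.png

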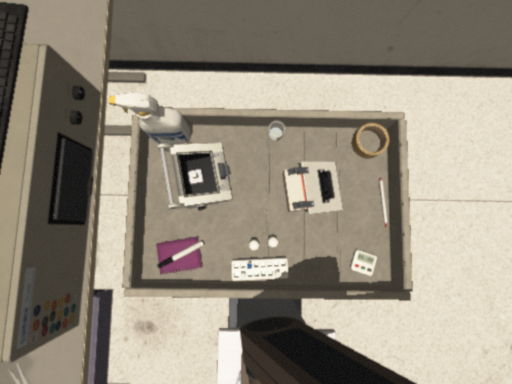

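The top view shows the deck around (200,175) with its bar at u≈168. The lid is around (322,187) with its black rib at (326,186) and hooks at (293–306,172/203). The beaker is at (276,130), the vials at (254,244) and (273,241), and the spray bottle at (165,122).

Run:
```python
from h import *
big=[]
for n,r in [('top',(130,215,150,350)),('scene',(130,285,185,360))]:
    z=np.load(n+'.npz');p=z['p'][r[0]:r[1],r[2]:r[3]]
    cv2.imwrite(f'pics/{n}_c.png',cv2.resize(p,None,fx=4,fy=4,interpolation=cv2.INTER_CUBIC)) if n=='top' else None
z=np.load('top.npz');X=z['X'];p=z['p'].astype(int)
def show(name,pts):
    for (u,v) in pts: print(name,(u,v),X[v,u].round(4),p[v,u])
show('lidplate',[(312,172),(312,202),(335,170),(335,205),(318,187)])
show('rib',[(322,175),(326,186),(330,198)])
show('deck',[(178,150),(215,150),(222,198),(185,203),(226,170)])
show('bar',[(164,155),(168,175),(172,200)])
show('floor',[(260,200),(230,240)])
# lid plane: white pixels region
m=np.zeros(X.shape[:2],bool);m[158:216,304:346]=1
m&=(p.min(-1)>150)&(X[...,2]>0.004)
P=X[m]
for _ in range(5):
    c=P.mean(0);U,S,V=np.linalg.svd(P-c,full_matrices=False);n=V[2]*np.sign(V[2][2]);r=(P-c)@n;P=P[abs(r)<max(2*r.std(),.002)]
print('lid plane',n,c,'tilt',np.degrees(np.arccos(n[2])),len(P),r.std())
m=np.zeros(X.shape[:2],bool);m[140:212,172:236]=1
m&=(p.min(-1)>130)
P=X[m];print('deck z range',np.percentile(P[:,2],[1,10,50,90,99]))
```

```text
lidplate (312, 172) [ 0.5744 -0.0879  0.0551] [186 207 217]
lidplate (312, 202) [ 0.4921 -0.0842  0.0743] [117 124 127]
lidplate (335, 170) [ 0.5893 -0.1617  0.0065] [168 190 200]
lidplate (335, 205) [ 0.489  -0.1572  0.0204] [184 206 217]
lidplate (318, 187) [ 0.5346 -0.1047  0.0507] [182 202 212]
rib (322, 175) [ 0.5671 -0.1152  0.0529] [25 27 26]
rib (326, 186) [ 0.5369 -0.125   0.0567] [27 28 29]
rib (330, 198) [ 0.504  -0.1331  0.0666] [84 94 99]
deck (178, 150) [0.6179 0.2636 0.1015] [220 235 241]
deck (215, 150) [0.6331 0.1755 0.0417] [196 219 225]
deck (222, 198) [0.5009 0.1522 0.0509] [194 218 224]
deck (185, 203) [0.4821 0.2398 0.1056] [216 233 239]
deck (226, 170) [0.5759 0.1431 0.0556] [93 95 97]
bar (164, 155) [0.5988 0.292  0.1276] [150 160 168]
bar (168, 175) [0.5491 0.2801 0.1269] [134 145 153]
bar (172, 200) [0.4875 0.2677 0.1271] [147 158 167]
floor (260, 200) [ 0.5013  0.0495 -0.0007] [123 145 155]
floor (230, 240) [0.3887 0.1313 0.001 ] [129 149 162]
lid plane [ 0.08642568 -0.56218749  0.82248151] [ 0.5355828  -0.1131428   0.04512561] tilt 34.666020910495945 1033 0.0009420424039390017
deck z range [-0.00244578  0.03668477  0.05820775  0.10592388  0.1286103 ]
```

View pics/top_c.png

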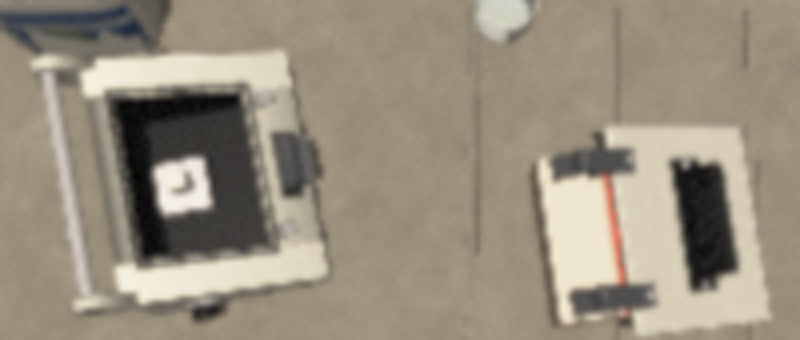

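The crop shows the bar from (50,65) to (88,305), the catch tab at (295,165) and the lid rib centred at (707,222). The hooks are near (590,162) and (615,297).

```bash
cat >> h.py <<'E'
def frame(x,z):
    z=z/np.linalg.norm(z); x=x-z*(x@z); x/=np.linalg.norm(x)
    return np.stack([x,np.cross(z,x),z],1)
def planefit(P,k=6):
    for _ in range(k):
        c=P.mean(0);n=np.linalg.svd(P-c,full_matrices=False)[2][2];n=n*np.sign(n[2]);r=(P-c)@n;P=P[abs(r)<max(2*r.std(),.0015)]
    return n,c,P
def move(Rg,pg,s=None):
    s=s or ctrl.get_state(); R0=Rn.from_quat(s['tcp_rot'])
    rv=(Rn.from_matrix(Rg)*R0.inv()).as_rotvec()/(np.pi/2); t=(pg-s['eef_pos'])/.15
    print('move t',t.round(3),'rot',rv.round(4),'rows t',np.linalg.norm(t)/.278,'rows r',np.linalg.norm(rv)/.0796)
E
python3 - <<'E'
from h import *
z=np.load('top.npz');X=z['X'];p=z['p'].astype(int);br=p.min(-1)
def box(v0,v1,u0,u1):
    m=np.zeros(X.shape[:2],bool);m[v0:v1,u0:u1]=1;return m
# lid
n,c,P=planefit(X[box(158,216,304,346)&(br>150)&(X[...,2]>.004)])
up=np.array([0,0,1.]);L=frame(up,n)
Q=(P-c)@L;print('lid tilt',np.degrees(np.arccos(n[2])),'yaw',np.degrees(np.arctan2(L[1,0],L[0,0])))
print('extent x',np.percentile(Q[:,0],[.5,2,50,98,99.5]),'y',np.percentile(Q[:,1],[.5,2,98,99.5]))
r=cv2.minAreaRect((Q[:,:2]*1000).astype(np.float32));print(r)
K=X[box(160,210,312,342)&(br<60)];q=(K-c)@L;q=q[q[:,2]>.02];
print('rib n',len(q),'med',np.median(q,0),'x',np.percentile(q[:,0],[2,98]),'y',np.percentile(q[:,1],[2,98]),'z',np.percentile(q[:,2],[50,98]))
H=X[box(160,215,284,314)&(br<100)];q=(H-c)@L;q=q[q[:,2]>-.01]
for s in(1,-1):
    a=q[q[:,1]*s>0.015];print('hook',len(a),np.median(a,0),a.min(0),a.max(0))
print('c',c)
# deck: pure rim pixels
D=X[box(138,212,168,236)&(br>150)&(X[...,2]>.03)&(X[...,2]<.125)]
n2,c2,P2=planefit(D);Dk=frame(up,n2);print('deck tilt',np.degrees(np.arccos(n2[2])),'yaw',np.degrees(np.arctan2(Dk[1,0],Dk[0,0])),len(P2),len(D))
q=(P2-c2)@Dk;print('x',np.percentile(q[:,0],[.5,2,98,99.5]),'y',np.percentile(q[:,1],[.5,2,98,99.5]))
print(cv2.minAreaRect((q[:,:2]*1000).astype(np.float32)),c2)
# bar
B=X[box(152,204,160,176)&(X[...,2]>.118)&(X[...,2]<.14)];
for v in range(150,210,5):
    row=[(u,*X[v,u].round(3)) for u in range(158,180) if X[v,u,2]>.115 and X[v,u,2]<.15]
    if row: print(v,row[0],row[-1],len(row))
S=X[box(90,150,105,195)&(X[...,2]>.02)];print('bottle',np.percentile(S,[1,50,99],axis=0))
np.savez('fr.npz',L=L,c=c,n2=n2,c2=c2)
E
```

```text
lid tilt 34.65253461245275 yaw 98.76568895705351
extent x [-0.07045026 -0.0687214   0.01211193  0.05546479  0.05700943] y [-0.0719015  -0.06891314  0.0653256   0.06705417]
((-6.752780914306641, -2.2600250244140625), (139.52330017089844, 130.29510498046875), 89.84207916259766)
rib n 124 med [-0.00280761 -0.00048641  0.02766511] x [-0.00735085  0.37711319] y [-0.03506023  0.06068461] z [0.02766511 0.36886702]
hook 76 [0.07826411 0.04214083 0.00467997] [ 0.0495138   0.03484769 -0.00930868] [0.09009775 0.0505728  0.00812775]
hook 83 [ 0.0748602  -0.04652535  0.00508785] [ 0.04786631 -0.05506565 -0.00890397] [ 0.08884124 -0.03900305  0.00783139]
c [ 0.53580775 -0.11297806  0.04522403]
deck tilt 32.01353695352558 yaw 102.32746754170678 869 1161
x [-0.06535831 -0.06353785  0.07836424  0.08105776] y [-0.0827079  -0.08133879  0.07530073  0.07618364]
((19.425140380859375, -3.1662216186523438), (159.65504455566406, 173.97755432128906), 89.86661529541016) [0.5635305  0.19927786 0.06901442]
150 (161, np.float64(0.611), np.float64(0.3), np.float64(0.128)) (164, np.float64(0.612), np.float64(0.293)
[... 883 characters left out ...]
 np.float64(0.525), np.float64(0.275), np.float64(0.125)) 4
190 (167, np.float64(0.512), np.float64(0.281), np.float64(0.125)) (171, np.float64(0.512), np.float64(0.272), np.float64(0.125)) 5
195 (168, np.float64(0.5), np.float64(0.278), np.float64(0.126)) (172, np.float64(0.5), np.float64(0.269), np.float64(0.122)) 5
200 (169, np.float64(0.488), np.float64(0.275), np.float64(0.125)) (172, np.float64(0.487), np.float64(0.268), np.float64(0.127)) 4
205 (168, np.float64(0.475), np.float64(0.276), np.float64(0.131)) (179, np.float64(0.476), np.float64(0.252), np.float64(0.117)) 12
bottle [[0.51513479 0.14907324 0.02441699]
 [0.67102818 0.30014507 0.14735278]
 [0.7339701  0.39058658 0.63766168]]
```

```bash
cat >> h.py <<'E'
try:
    _z=np.load('fr.npz'); L=_z['L']; Lo=_z['c']+L@np.array([-.007,-.0023,-.005])
    n2=_z['n2']; Dk=frame(np.array([0,0,1.]),n2); Do=_z['c2']+Dk@np.array([.0205,-.0031,0])
    def tool(F): return np.stack([-F[:,1],-F[:,0],-F[:,2]],1)
except Exception as e: print(e)
E
python3 - <<'E'
from h import *
print(Lo,Do,Do+Dk@[.083,0,0]);print(L.round(3),Dk.round(3))
print('lid_front',Lo+L@[-.065,0,0])
move(tool(L),Lo+L@[0,0,.127]); print('approach',(L@[0,0,-.1]/.15).round(3))
E
```

```text
[ 0.53852516 -0.11550882  0.03713077] [0.56284789 0.21692134 0.07988187] [0.54782236 0.28567627 0.1238818 ]
[[-0.125 -0.988  0.087]
 [ 0.813 -0.152 -0.562]
 [ 0.569  0.     0.823]] [[-0.181 -0.977  0.113]
 [ 0.828 -0.213 -0.518]
 [ 0.53   0.     0.848]]
lid_front [ 5.46673668e-01 -1.68354276e-01  1.71883583e-04]
move t [ 2.339  3.051 -0.716] rot [ 0.3742  0.0862 -0.0899] rows t 14.066886688563757 rows r 4.954349016997695
approach [-0.058  0.375 -0.548]
```

```bash
python3 -m handwheel '[0.156,0.2,0,0.04,0.009,-0.009,0.156,0.2,0,0.04,0.009,-0.009,0.156,0.2,0,0.04,0.009,-0.009,0.156,0.2,0,0.04,0.009,-0.009,0.156,0.2,0,0.04,0.009,-0.009]' 0.6 60
python3 -m handwheel '[0.156,0.2,0,0.035,0.008,-0.009,0.156,0.2,0,0.035,0.008,-0.009,0.156,0.2,0,0.035,0.008,-0.009,0.156,0.2,0,0.035,0.008,-0.009,0.156,0.2,0,0.035,0.008,-0.009]'
python3 -m handwheel '[0.156,0.2,-0.14,0,0,0,0.156,0.2,-0.14,0,0,0,0.156,0.2,-0.14,0,0,0,0.156,0.2,-0.14,0,0,0,0.156,0.2,-0.14,0,0,0]'
python3 -m handwheel '[0,0,0,0,0,0,0,0,0,0,0,0]'
python3 - <<'E'
from h import *
move(tool(L),Lo+L@[0,0,.127])
p,d,c=grab('wrist');np.savez('wrist1.npz',p=p,d=d,X=cloud(d,c));cv2.imwrite('pics/w1.png',p)
X=cloud(d,c);q=(X-Lo)@L
m=(p.max(-1)<70)&(abs(q[...,1])<.05)&(q[...,2]>.03)&(q[...,2]<.045)&(abs(q[...,0])<.03)
a=q[m];print('rib top',len(a),np.percentile(a,[2,50,98],axis=0))
m=(p.min(-1)>130)&(abs(q[...,2]-.005)<.01)&(abs(q[...,0])<.075)&(abs(q[...,1])<.09);a=q[m];print('plate',len(a),np.percentile(a,[1,50,99],axis=0))
E
```

```text
time: 0.52
eef_pos: [0.3165, -0.4935, 0.2501]
tcp_rot: [0.98, 0.112, -0.012, -0.162]
contact_force: [0.6, -0.9, -0.1]
opening: 0.598
finger_force: 0.0
time: 0.93
eef_pos: [0.4336, -0.3434, 0.25]
tcp_rot: [0.952, 0.072, -0.022, -0.298]
contact_force: [-0.0, -0.7, 0.6]
opening: 0.603
finger_force: 0.0
time: 1.35
eef_pos: [0.5455, -0.1995, 0.1483]
tcp_rot: [0.952, 0.073, -0.021, -0.297]
contact_force: [-0.0, -1.0, -0.4]
opening: 0.6
finger_force: 0.0
time: 1.52
eef_pos: [0.5445, -0.1986, 0.1474]
tcp_rot: [0.951, 0.074, -0.023, -0.298]
contact_force: [0.2, -0.5, 0.9]
opening: 0.6
finger_force: 0.0
move t [ 0.034  0.078 -0.039] rot [-0.0012 -0.0004 -0.0016] rows t 0.3361921560630355 rows r 0.025828591315114835
rib top 1621 [[-0.0066012  -0.03911122  0.03056069]
 [-0.00077529 -0.00641512  0.03673808]
 [ 0.00539833  0.03085421  0.03843905]]
plate 20953 [[-0.07369149 -0.08449107 -0.00094221]
 [-0.00192666 -0.02032324  0.00537945]
 [ 0.0627137   0.06422279  0.00813366]]
```

View pics/w1.png

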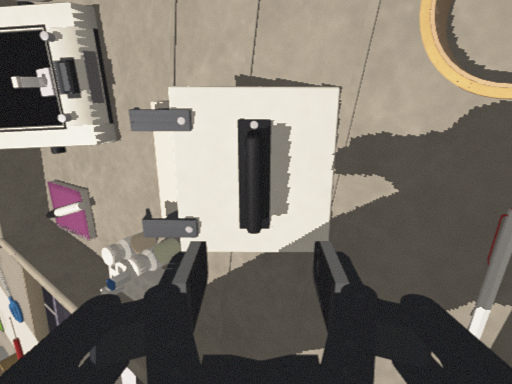

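The wrist view shows the rib at (254,177) midway along the fingers' closing line, with the jaws clear on both sides. The rib top measures 37 mm, as expected.

```bash
python3 -m handwheel '[-0.005,0.09,-0.117,0,0,0,-0.005,0.09,-0.117,0,0,0,-0.005,0.09,-0.117,0,0,0,-0.005,0.09,-0.117,0,0,0,-0.002,0.09,-0.115,0,0,0]'
python3 -m handwheel '[0,0,0,0,0,0,0,0,0,0,0,0]'
python3 - <<'E'
from h import *
move(tool(L),Lo+L@[-.0006,-.003,.0275])
E
python3 -m handwheel '[0,0,0,0,0,0,0,0,0,0,0,0,0,0,0,0,0,0,0,0,0,0,0,0,0,0,0,0,0,0]' 0 80
python3 -m handwheel '[0,0,0,0,0,0,0,0,0,0,0,0,0,0,0,0,0,0,0,0,0,0,0,0,0,0,0,0,0,0]'
```

```text
time: 1.98
eef_pos: [0.5418, -0.1353, 0.0626]
tcp_rot: [0.952, 0.072, -0.02, -0.296]
contact_force: [0.3, 1.0, -0.2]
opening: 0.599
finger_force: 0.0
time: 2.15
eef_pos: [0.5411, -0.1345, 0.0623]
tcp_rot: [0.952, 0.072, -0.021, -0.297]
contact_force: [-0.2, -0.5, 0.5]
opening: 0.6
finger_force: 0.0
move t [ 0.019  0.024 -0.019] rot [0.0004 0.0015 0.0012] rows t 0.12931462497322357 rows r 0.02470602554779116
time: 2.57
eef_pos: [0.5427, -0.1349, 0.0643]
tcp_rot: [0.952, 0.073, -0.02, -0.296]
contact_force: [-0.6, -2.4, 6.8]
opening: 0.121
finger_force: 79.3
time: 2.98
eef_pos: [0.5427, -0.1349, 0.0643]
tcp_rot: [0.952, 0.073, -0.02, -0.296]
contact_force: [-1.3, -2.2, 6.2]
opening: 0.123
finger_force: 79.3
```

```bash
python3 -m handwheel '[0,-0.03,0.06,0,0,0,0,-0.03,0.12,0,0,0,0,0,0.2,0,0,0,0,0,0.2,0,0,0,0,0,0.2,0,0,0]'
python3 -m handwheel '[0,0,0.2,0,0,0,0,0,0.2,0,0,0,0,0,0,0,0,0,0,0,0,0,0,0]'
python3 - <<'E'
from h import *
s=ctrl.get_state();T=Rn.from_quat(s['tcp_rot']).as_matrix();F=np.stack([-T[:,1],-T[:,0],-T[:,2]],1)
p,d,c=grab('wrist');X=cloud(d,c);q=(X-s['eef_pos'])@F;cv2.imwrite('pics/w2.png',p);np.savez('w2.npz',q=q,p=p)
m=(p.min(-1)>120)&(abs(q[...,2]+.022)<.015)&(abs(q[...,0])<.08)&(abs(q[...,1])<.09)
n,cc,P=planefit(q[m]);print('plate n',n,'c',cc,'z at 0',cc[2]+(n[0]*cc[0]+n[1]*cc[1])/n[2],len(P),np.percentile(P,[.5,50,99.5],axis=0))
print(cv2.minAreaRect((P[:,:2]*1000).astype(np.float32)))
m=(p.max(-1)<130)&(q[...,0]>.035)&(q[...,0]<.12)&(abs(q[...,2]+.025)<.02)
for sg in(1,-1):
    a=q[m&(q[...,1]*sg>.02)&(q[...,1]*sg<.07)];print('hook',len(a),np.percentile(a,[1,50,99],axis=0))
E
```

```text
time: 3.4
eef_pos: [0.5408, -0.1431, 0.1793]
tcp_rot: [0.952, 0.072, -0.022, -0.296]
contact_force: [0.8, -0.6, -3.6]
opening: 0.119
finger_force: 78.3
time: 3.73
eef_pos: [0.5421, -0.1437, 0.2405]
tcp_rot: [0.953, 0.073, -0.02, -0.294]
contact_force: [0.6, -0.0, -3.9]
opening: 0.127
finger_force: 78.3
plate n [-0.00119103 -0.00472578  0.99998812] c [ 0.00775869 -0.03435357 -0.02831874] z at 0 -0.028165634994512738 29610 [[-0.06325714 -0.07087102 -0.02978457]
 [ 0.01911421 -0.04301181 -0.02831144]
 [ 0.06370804  0.02961803 -0.02690812]]
((7.166282653808594, -3.7012481689453125), (144.46615600585938, 135.4682159423828), 0.22457490861415863)
hook 996 [[ 0.06842862  0.03501718 -0.04426642]
 [ 0.08693661  0.03619225 -0.02543746]
 [ 0.09603183  0.04749685 -0.02181635]]
hook 3660 [[ 0.04730393 -0.05441032 -0.03674263]
 [ 0.07082443 -0.04741787 -0.02344987]
 [ 0.09393992 -0.03845041 -0.02193026]]
```

View pics/w2.png

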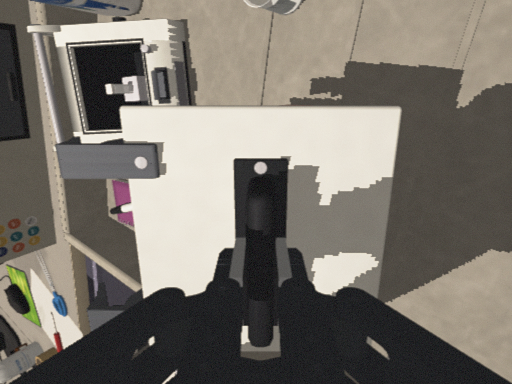

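The wrist view shows the lid held squarely: plate edges at u≈122–400, front at right, hook bases at (108,160). The grip is centred on the rib.

```bash
cat >> h.py <<'E'
OFF=np.array([0,-.0015,-.033])
def lidgoal(a,dx,dz,dy=0):   # a deg front up; hook slot at deck (83+dx, dy, dz)
    F=Dk@Rn.from_euler('y',a,degrees=True).as_matrix()
    o=Do+Dk@np.array([.083+dx,dy,dz])+F@np.array([-.083,0,0])
    return tool(F),o-F@OFF
def lidnow(s=None):
    s=s or ctrl.get_state();T=Rn.from_quat(s['tcp_rot']).as_matrix();F=np.stack([-T[:,1],-T[:,0],-T[:,2]],1)
    o=s['eef_pos']+F@OFF
    for nm,v in [('hookL',[.083,.045,0]),('hookR',[.083,-.045,0]),('front',[-.065,0,0])]: print(nm,((o+F@np.array(v)-Do)@Dk*1000).round(1))
E
python3 - <<'E'
from h import *
move(*lidgoal(8,0,.05)); print('unit deck -z 50mm',(-Dk[:,2]*.05/.15).round(3)); lidnow()
z=np.load('top.npz');X=z['X'];q=(X-Do)@Dk
w=X[85:150,100:195].reshape(-1,3);w=w[(w[:,2]>.02)&(w[:,0]>.62)&(w[:,2]<.35)];
qq=(w-Do)@Dk;k=qq[:,1]<-.082;w=w[k];qq=qq[k];print('bottle world',np.percentile(w,[1,50,99],axis=0).round(3),'deck y max',np.percentile(qq[:,1],[50,90,99]))
E
```

```text
move t [ 0.2    2.102 -0.504] rot [-0.1146 -0.0199  0.0401] rows t 7.809632736729293 rows r 1.5458839871769177
unit deck -z 50mm [-0.038  0.173 -0.283]
hookL [-123.8  136.   287.4]
hookR [-128.6   46.2  290.6]
front [-273.9   98.7  282.5]
bottle world [[0.629 0.236 0.022]
 [0.673 0.305 0.153]
 [0.739 0.394 0.279]] deck y max [-0.12760873 -0.10834361 -0.09839007]
```

```bash
python3 -m handwheel '[0.025,0.2,0,-0.023,-0.004,0.008,0.025,0.22,0,-0.023,-0.004,0.008,0.025,0.22,0,-0.023,-0.004,0.008,0.025,0.22,0,-0.023,-0.004,0.008,0.025,0.22,0,-0.023,-0.004,0.008]'
python3 -m handwheel '[0.025,0.22,-0.05,0,0,0,0.025,0.22,-0.05,0,0,0,0.025,0.22,-0.1,0,0,0,0,0.2,-0.1,0,0,0,0,0.16,-0.1,0,0,0]'
python3 -m handwheel '[0,0,-0.1,0,0,0,0,0,0,0,0,0,0,0,0,0,0,0]'
python3 - <<'E'
from h import *
lidnow();move(*lidgoal(8,0,.05));move(*lidgoal(8,0,.025));
p,d,c=grab('scene');cv2.imwrite('pics/s2.png',cv2.resize(p[120:290,150:370],None,fx=3,fy=3))
s=ctrl.get_state();T=Rn.from_quat(s['tcp_rot']).as_matrix();F=np.stack([-T[:,1],-T[:,0],-T[:,2]],1)
p,d,c=grab('wrist');X=cloud(d,c);q=(X-Do)@Dk;cv2.imwrite('pics/w3.png',p);np.savez('w3.npz',p=p,X=X)
m=(abs(q[...,2])<.012)&(q[...,0]>.07)&(q[...,0]<.11)&(abs(q[...,1])<.12)
a=q[m];print(len(a))
for y0 in np.arange(-.08,.08,.02):
    b=a[(a[:,1]>=y0)&(a[:,1]<y0+.02)]
    if len(b)>5: print(round(y0,2),len(b),np.percentile(b[:,[0,2]]*1000,[5,50,95],axis=0).round(1).tolist())
E
```

```text
time: 4.2
eef_pos: [0.5587, 0.0207, 0.2355]
tcp_rot: [0.972, 0.105, -0.025, -0.207]
contact_force: [0.4, 0.3, -2.6]
opening: 0.125
finger_force: 78.5
time: 4.62
eef_pos: [0.5692, 0.1743, 0.1749]
tcp_rot: [0.972, 0.105, -0.025, -0.207]
contact_force: [-0.2, 0.4, -3.8]
opening: 0.122
finger_force: 78.6
time: 4.87
eef_pos: [0.5694, 0.1719, 0.1606]
tcp_rot: [0.972, 0.105, -0.026, -0.207]
contact_force: [0.5, 0.0, -3.4]
opening: 0.121
finger_force: 78.6
hookL [82.1 46.7 48.7]
hookR [ 81.9 -43.3  48.2]
front [-64.6   2.   68.7]
move t [0.011 0.002 0.014] rot [-0.0004 -0.0042 -0.0004] rows t 0.06323108973768538 rows r 0.05280074119913763
move t [-0.008  0.089 -0.128] rot [-0.0004 -0.0042 -0.0004] rows t 0.5598880123052473 rows r 0.05280074119913763
2907
-0.08 815 [[72.0, 3.2], [81.1, 6.3], [89.1, 10.2]]
-0.06 313 [[78.8, 3.2], [82.1, 5.1], [86.5, 6.4]]
-0.04 14 [[80.1, 4.1], [82.9, 5.3], [85.6, 6.2]]
-0.02 375 [[79.0, 3.4], [82.1, 5.1], [86.4, 6.5]]
0.0 343 [[78.9, 3.5], [82.1, 5.2], [86.5, 6.4]]
0.02 309 [[79.1, 3.5], [82.3, 5.1], [86.3, 6.3]]
0.04 284 [[79.2, 3.6], [82.4, 5.2], [86.3, 6.3]]
0.06 89 [[79.7, -4.0], [86.5, 4.0], [91.9, 5.9]]
```

View pics/s2.png

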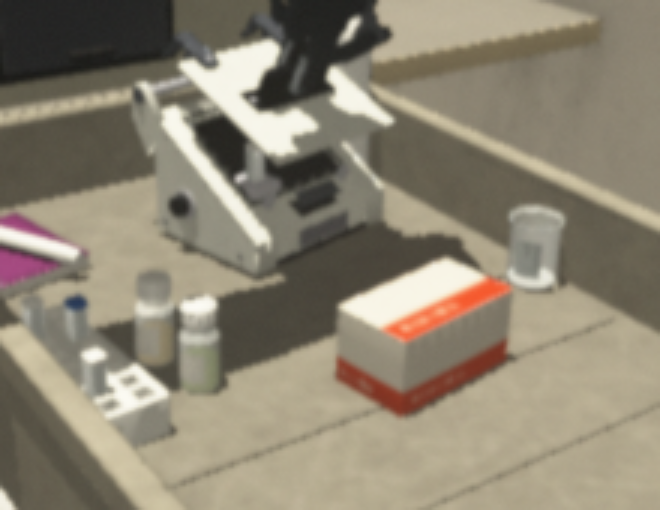

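View pics/w3.png

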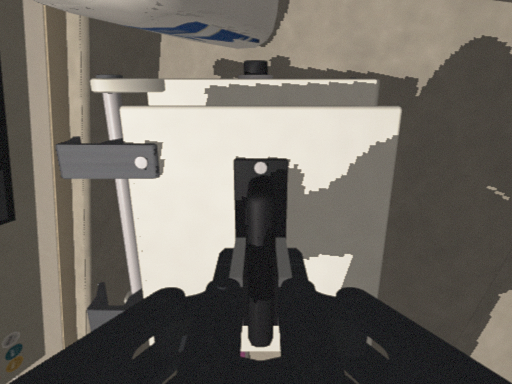

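The wrist view shows the bar passing under both hooks, (115,110) to (135,300), parallel to the hook edge. The bar depth puts it within 1.5 mm of my estimate. Lowering now.

```bash
python3 -m handwheel '[0,0.035,-0.046,0,0,0,-0.006,0.03,-0.048,0,0,0,-0.007,0.03,-0.048,0,0,0,0,0,0,0,0,0]'
python3 - <<'E'
from h import *
lidnow();move(*lidgoal(8,.0005,.008));move(*lidgoal(8,.0005,.001))
E
```

```text
time: 5.3
eef_pos: [0.5681, 0.187, 0.1408]
tcp_rot: [0.972, 0.105, -0.024, -0.208]
contact_force: [-0.0, -0.4, -5.0]
opening: 0.117
finger_force: 78.8
hookL [84.3 44.8 23.8]
hookR [ 84.2 -45.2  23.6]
front [-62.4  -0.1  44. ]
move t [-0.013  0.05  -0.09 ] rot [-0.0008 -0.0019 -0.0004] rows t 0.3730780951338738 rows r 0.026834059138985688
move t [-0.018  0.074 -0.13 ] rot [-0.0008 -0.0019 -0.0004] rows t 0.54082461549699 rows r 0.026834059138985688
```

```bash
python3 -m handwheel '[-0.004,0.012,-0.023,0,0,0,-0.004,0.012,-0.023,0,0,0,-0.003,0.012,-0.023,0,0,0,-0.003,0.012,-0.022,0,0,0,0,0,0,0,0,0]'
python3 - <<'E'
from h import *
lidnow();move(*lidgoal(8,.0005,.001))
E
```

```text
time: 5.72
eef_pos: [0.5669, 0.194, 0.1283]
tcp_rot: [0.972, 0.105, -0.023, -0.207]
contact_force: [-0.1, -0.2, -3.6]
opening: 0.122
finger_force: 78.8
hookL [83.6 44.5  9.3]
hookR [ 83.6 -45.5   9.3]
front [-63.   -0.6  29.7]
move t [-0.01   0.027 -0.047] rot [-0.0007 -0.0006 -0.0003] rows t 0.19710915967604287 rows r 0.012351248048786947
```

```bash
python3 -m handwheel '[-0.003,0.008,-0.015,0,0,0,-0.003,0.008,-0.015,0,0,0,-0.002,0.008,-0.015,0,0,0,0,0,0,0,0,0]'
python3 -m handwheel '[0,0.004,-0.008,0,0,0,0,0,0,0,0,0]'
python3 - <<'E'
from h import *
lidnow()
E
```

```text
time: 6.05
eef_pos: [0.5659, 0.1975, 0.1219]
tcp_rot: [0.972, 0.105, -0.022, -0.207]
contact_force: [0.0, 0.4, -3.8]
opening: 0.118
finger_force: 78.8
time: 6.22
eef_pos: [0.5663, 0.1979, 0.1212]
tcp_rot: [0.972, 0.105, -0.022, -0.207]
contact_force: [0.3, -0.5, -3.6]
opening: 0.12
finger_force: 78.8
hookL [83.2 44.2  1. ]
hookR [ 83.2 -45.8   1.1]
front [-63.4  -0.9  21.5]
```

Run:
```python
from h import *
move(*lidgoal(5,0,-.0005))
```

```text
move t [-0.007  0.005 -0.04 ] rot [ 0.0318  0.0075 -0.    ] rows t 0.1472294270878336 rows r 0.41063709464337
```

```bash
python3 -m handwheel '[-0.002,0.001,-0.01,0.008,0.002,0,-0.002,0.001,-0.01,0.008,0.002,0,-0.002,0.002,-0.01,0.008,0.002,0,-0.001,0.001,-0.01,0.008,0.0015,0,0,0,0,0,0,0]'
python3 - <<'E'
from h import *
lidnow()
s=ctrl.get_state();p,d,c=grab('wrist');X=cloud(d,c);q=(X-Do)@Dk
m=(p.min(-1)>120)&(abs(q[...,0])<.06)&(abs(q[...,1])<.066)&(abs(q[...,2]-.012)<.015)
n,cc,P=planefit(q[m]);print('lid in deck',n,cc,'z under at hook, front',[cc[2]-n[0]/n[2]*(x-cc[0])-.005 for x in(.083,-.065)])
E
```

```text
time: 6.63
eef_pos: [0.5658, 0.1984, 0.1159]
tcp_rot: [0.967, 0.104, -0.025, -0.233]
contact_force: [-0.4, -0.3, 0.0]
opening: 0.119
finger_force: 79.4
hookL [83.1 44.5  0.5]
hookR [ 83.1 -45.5   0.6]
front [-64.4  -0.5  13.1]
lid in deck [ 0.08488029 -0.00274833  0.99638737] [ 0.00840907 -0.02923739  0.01171981] z under at hook, front [np.float64(0.0003655550170839506), np.float64(0.012973385001243423)]
```

```bash
python3 -m handwheel '[0,0,0,0,0,0,0,0,0,0,0,0,0,0,0,0,0,0,0,0,0,0,0,0]' 0.5
python3 - <<'E'
from h import *
a=5;F=Dk@Rn.from_euler('y',a,degrees=True).as_matrix()
s=ctrl.get_state()
print('retreat',(F[:,2]*.06/.15).round(3),'side',(F[:,0]*-.042/.15).round(3))
E
```

```text
time: 7.02
eef_pos: [0.5654, 0.1988, 0.1155]
tcp_rot: [0.967, 0.105, -0.025, -0.232]
contact_force: [-1.2, 0.0, 0.3]
opening: 0.504
finger_force: 0.0
retreat [ 0.039 -0.177  0.356] side [ 0.053 -0.244 -0.127]
```

```bash
python3 -m handwheel '[0.008,-0.035,0.071,0,0,0,0.008,-0.035,0.071,0,0,0,0.008,-0.035,0.071,0,0,0,0.008,-0.035,0.071,0,0,0,0.007,-0.035,0.071,0,0,0]'
python3 -m handwheel '[0.027,-0.122,-0.064,-0.016,-0.004,0,0.027,-0.122,-0.064,-0.016,-0.004,0,0,0,0,0,0,0,0,0,0,0,0,0,0,0,0,0,0,0]' 0
python3 - <<'E'
from h import *
s=ctrl.get_state();print('tcp in deck',((s['eef_pos']-Do)@Dk*1000).round(1))
move(tool(Dk),Do+Dk@[-.042,0,.040],s)
p,d,c=grab('top');X=cloud(d,c);q=(X-Do)@Dk
m=(p.min(-1)>140)&(abs(q[...,0])<.07)&(abs(q[...,1])<.075)&(abs(q[...,2]-.012)<.015)
n,cc,P=planefit(q[m]);print('lid',n,cc,'hook,front z',[cc[2]-n[0]/n[2]*(x-cc[0])-.005 for x in(.083,-.065)],np.percentile(P,[1,99],axis=0))
cv2.imwrite('pics/t3.png',cv2.resize(p[120:220,140:280],None,fx=5,fy=5))
E
```

```text
time: 7.43
eef_pos: [0.5718, 0.1716, 0.1706]
tcp_rot: [0.967, 0.104, -0.024, -0.232]
contact_force: [0.9, 0.3, -0.5]
opening: 0.497
finger_force: 0.0
time: 7.85
eef_pos: [0.5794, 0.1359, 0.1501]
tcp_rot: [0.972, 0.105, -0.021, -0.208]
contact_force: [-0.3, -0.7, -0.2]
opening: 0.002
finger_force: 0.0
tcp in deck [-32.9   1.1 103.4]
move t [-0.029  0.17  -0.39 ] rot [0.0855 0.0201 0.0003] rows t 1.5354054852836303 rows r 1.1038071329810635
lid [0.0888363  0.00108292 0.99604565] [0.00429682 0.00594782 0.01159675] hook,front z [np.float64(-0.00042270626830379944), np.float64(0.012777263600553278)] [[-0.06297538 -0.06628734  0.0050064 ]
 [ 0.0635261   0.07113086  0.01859353]]
```

View pics/t3.png

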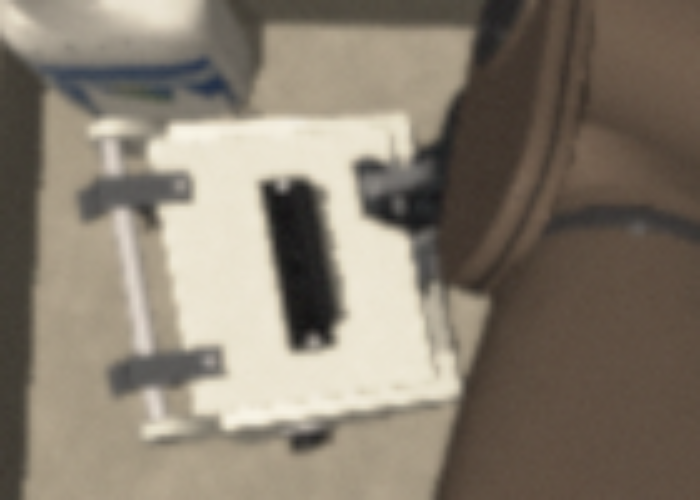

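The top view shows both hooks over the bar at (135,192) and (165,370), and the lid is centred with its front 12.8 mm up on the pins. Next I press the front edge.

```bash
python3 -m handwheel '[-0.007,0.042,-0.096,0.043,0.01,0,-0.007,0.042,-0.096,0.043,0.01,0,-0.007,0.042,-0.098,0,0,0,-0.008,0.044,-0.1,0,0,0,0,0,0,0,0,0]'
python3 - <<'E'
from h import *
s=ctrl.get_state();print('tcp in deck',((s['eef_pos']-Do)@Dk*1000).round(1))
for z in(.030,.022): move(tool(Dk),Do+Dk@[-.042,0,z],s)
E
```

```text
time: 8.32
eef_pos: [0.5727, 0.1626, 0.0881]
tcp_rot: [0.955, 0.103, -0.032, -0.275]
contact_force: [-1.4, 0.8, -0.1]
opening: 0.0
finger_force: 0.0
tcp in deck [-42.5   2.   36.2]
move t [ 0.008  0.027 -0.034] rot [-0.0004 -0.0036 -0.0009] rows t 0.15746409484751264 rows r 0.04670711164356185
move t [ 0.002  0.055 -0.079] rot [-0.0004 -0.0036 -0.0009] rows t 0.3448907496468113 rows r 0.04670711164356185
```

```bash
for i in 1; do python3 -m handwheel '[-0.002,0.009,-0.014,0,0,0,-0.002,0.009,-0.014,0,0,0,-0.002,0.009,-0.014,0,0,0,0,0,0,0,0,0]'; done
python3 -c "
from h import *
s=ctrl.get_state();print(((s['eef_pos']-Do)@Dk*1000).round(1),(s['contact_force']@Dk).round(1))"
python3 -m handwheel '[-0.002,0.009,-0.014,0,0,0,-0.001,0.007,-0.011,0,0,0,0,0,0,0,0,0]'
python3 -c "
from h import *
s=ctrl.get_state();print(((s['eef_pos']-Do)@Dk*1000).round(1),(s['contact_force']@Dk).round(1))"
```

```text
time: 8.65
eef_pos: [0.5748, 0.1653, 0.0858]
tcp_rot: [0.956, 0.104, -0.029, -0.274]
contact_force: [-0.5, -1.2, 3.2]
opening: 0.002
finger_force: 1.0
[-41.8  -0.6  33.1] [0.8 0.7 3.3]
time: 8.9
eef_pos: [0.5743, 0.1677, 0.0814]
tcp_rot: [0.956, 0.103, -0.029, -0.274]
contact_force: [0.5, -2.3, 3.4]
opening: -0.001
finger_force: 1.9
[-42.   -0.7  28.1] [-0.2  0.   4.1]
```

```bash
python3 -m handwheel '[-0.002,0.009,-0.014,0,0,0,-0.001,0.005,-0.008,0,0,0,0,0,0,0,0,0]'
python3 -c "
from h import *
s=ctrl.get_state();print(((s['eef_pos']-Do)@Dk*1000).round(1),(s['contact_force']@Dk).round(1))"
python3 -m handwheel '[-0.001,0.007,-0.011,0,0,0,0,0,0,0,0,0]'
python3 -c "
from h import *
s=ctrl.get_state();print(((s['eef_pos']-Do)@Dk*1000).round(1),(s['contact_force']@Dk).round(1))"
```

```text
time: 9.15
eef_pos: [0.5739, 0.1695, 0.0782]
tcp_rot: [0.956, 0.103, -0.029, -0.274]
contact_force: [-0.6, -4.0, 5.9]
opening: 0.0
finger_force: 3.5
[-42.2  -0.7  24.4] [-0.1  1.4  7. ]
time: 9.32
eef_pos: [0.574, 0.1696, 0.0782]
tcp_rot: [0.956, 0.104, -0.029, -0.274]
contact_force: [-3.8, -9.6, 13.4]
opening: 0.001
finger_force: 8.1
[-42.1  -0.8  24.3] [-0.2  5.7 16. ]
```

```bash
for k in 1 2; do python3 -m handwheel '[-0.001,0.006,-0.01,0,0,0,0,0,0,0,0,0]' >/dev/null
python3 -c "
from h import *
s=ctrl.get_state();print(((s['eef_pos']-Do)@Dk*1000).round(1),(s['contact_force']@Dk).round(1))"; done
```

```text
[-42.1  -0.9  24.3] [ 0.5  9.7 23.7]
[-42.1  -0.9  24.2] [ 0.2 13.9 32.6]
```

```bash
python3 -m handwheel '[0.01,-0.045,0.07,0,0,0,0.012,-0.05,0.085,0,0,0,0.02,-0.1,0.17,0,0,0,0.02,-0.1,0.17,0,0,0,0.02,-0.1,0.17,0,0,0]'
python3 -m handwheel '[0,-0.2,0.1,0,0,0,0,-0.2,0.1,0,0,0,0,-0.2,0,0,0,0,0,-0.2,0,0,0,0,0,0,0,0,0,0]'
python3 - <<'E'
from h import *
p0,d,c=grab('top');X=cloud(d,c);q=(X-Do)@Dk
p=p0
m=(p.min(-1)>140)&(abs(q[...,0])<.07)&(abs(q[...,1])<.075)&(abs(q[...,2]-.008)<.015)
n,cc,P=planefit(q[m]);print('lid',n,cc,'hook,front z',[cc[2]-n[0]/n[2]*(x-cc[0])-.005 for x in(.083,-.065)],np.percentile(P,[1,99],axis=0))
w,_,_=grab('scene')
cv2.imwrite('pics/t4.png',np.vstack([cv2.resize(p0[110:220,140:300],(720,300)),cv2.resize(w[120:230,170:340],(720,300))]))
E
```

```text
time: 10.07
eef_pos: [0.5841, 0.1134, 0.1725]
tcp_rot: [0.956, 0.103, -0.031, -0.275]
contact_force: [0.6, -0.8, 0.4]
opening: -0.003
finger_force: 0.0
time: 10.48
eef_pos: [0.5853, -0.0107, 0.2023]
tcp_rot: [0.956, 0.101, -0.029, -0.273]
contact_force: [0.6, -0.8, -0.0]
opening: -0.006
finger_force: 0.0
lid [ 8.54154687e-03 -5.15581664e-05  9.99963519e-01] [0.00241095 0.00366202 0.00545003] hook,front z [np.float64(-0.00023834954520408902), np.float64(0.0010258455104518163)] [[-0.06352938 -0.06637625  0.00309483]
 [ 0.06361421  0.07105306  0.00789839]]
```

View pics/t4.png

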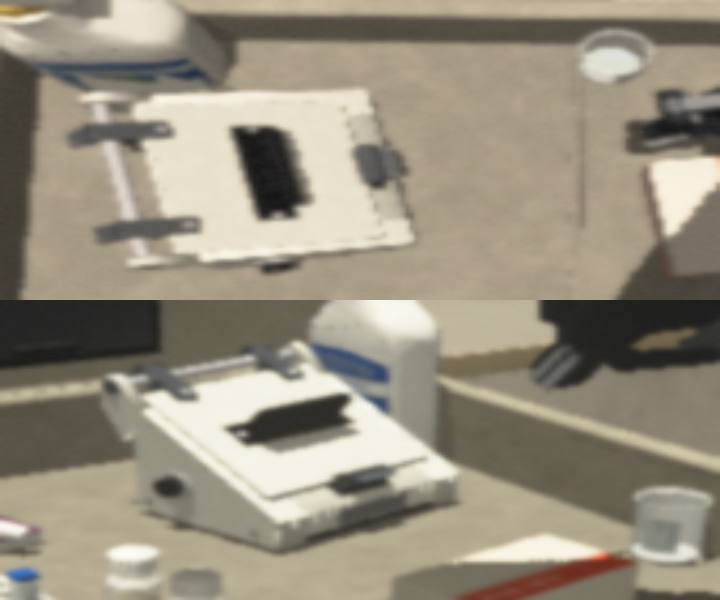

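The lid lies flat with its front about 1 mm off the deck. It stays down untouched, with the catch tab at (375,165) over its front edge and both hooks on the bar. Everything else is standing, so I'm handing in.

```bash
python3 -c "
from plant import ctrl
print(ctrl.sign_off())"
```

```text
the job is handed in; nothing more can be done
None
```

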